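Fit the pot platter to the plant rotator

TASK

Fit the green pot platter to the plant rotator: lift it off its wooden ring by the white spigot, lower its tapered shank into the spindle and turn it under light pressure until its drive slot drops over the two brass dogs, then press it down until it is fully home, and let go. A light hand to find the dogs and a steady push to seat it are enough; never ram or force it, and leave the pot, trowel, tray and stakes where they are.

Things in the scene. Friction and masses are not known exactly. Their poses are not given: they have to be found in the camera images.
- platter: Pot platter, about 0.25 to 0.42 kg. Origin on its axis, in the drive face (underside of the hub), z up the axis. Dark green disc 100 mm across from z = 12 to 18 mm, two yellow stripes on top along x. On it a white square centring spigot 24 x 24 mm (faces square to x and y) from z = 18 to 63 mm: grip it here by two opposite faces
- shank_tip (a point): Tip of the platter's steel tapered shank, 36 mm below the platter's origin. The shank is 26 mm in diameter at the origin and 14 mm at the tip
- slot (a point): Middle of the drive slot in the platter's aluminium hub, 6 mm above the platter's origin. The hub is 52 (x) by 48 (y) by 12 mm high, above the origin; the slot cuts right through it along the platter's x axis, 13.5 mm wide and 12 mm deep; the two ways round are alike
- spigot_top (a point): Centre of the platter spigot's flat top, 63 mm above the platter's origin; a place to push down on
- stand: Fixed wooden ring on the bench, 108 mm outside, 80 mm inside diameter, 56 mm high, origin at the centre of its underside. At the start the platter's disc rests on its top, shank hanging free inside; platter origin 44 mm above the bench
- rotator: Plant rotator fixed to the bench: sage housing 150 x 150 x 60 mm high, origin at the centre of its underside, z up; two yellow stripes on its top lie along its x axis. In its middle a steel spindle nose, 62 mm across. More than 60 N of contact force between platter and rotator damages the taper; wedging multiplies the push about 2.5 times, so keep the push under some 20 N
- nose (a point): Centre of the spindle nose's flat face, on the spindle axis, 66 mm above the bench; axes as the rotator's. Mouth of the tapered bore that fits the shank (0.6 mm radial play when home). Home: hub face on the nose face, the platter's origin at this point
- dog_level (a point): Point on the spindle axis, 10 mm above the nose face, level with the tops of the two brass dogs, which stand each side of the axis (16 to 26 mm from it), 9.5 mm wide. The line through them lies at an unmeasured angle within 30 degrees either side of the rotator's x axis. The spindle is stiff (0.6 N m to turn). With the slot not over the dogs the hub rests on them, 10 mm short of home
- catch_top (a point): Top of a stiff friction catch in the bore, on the axis, 31 mm below the nose face (as at the start). With the slot over the dogs the platter sinks until the shank tip meets it, 5 mm short of home. It takes about 9 N to push down (a push of 10 to 19 N on the platter, with rubbing in the taper) and stays down
- pot: Strawberry pot, terracotta, 112 mm across the rim, 120 mm high, origin at the centre of its underside; leave it alone
- trowel: Trowel with an orange silicone handle, 270 mm long along its x, 58 mm wide, blade to +x, lying flat, 26 mm high, origin under its middle; leave it alone
- tray: Empty aluminium tray 140 x 220 x 25 mm high, origin at the centre of its underside; leave it alone
- stakes: Three bamboo stakes tied side by side, 300 mm long along its y, 32 mm wide, 10 mm high, origin under the middle; leave it alone
There are look-alikes about, which are no part of the job. Of the things that look like the stand, take the one that is farthest from the robot's base at the start. There is more than one size of the platter; the job needs the larger.

How it is judged:
By the outcome, as a careful person would: the job done as asked, in the order asked, and still so for the second after the job is handed in, with the robot touching nothing.
It also fails if it takes over 64 s, if anything falls off the work surface, if the arm or the gripper's body presses on something with over 40 N, if the wrist force passes 120 N, or if a joint passes its speed limit or range.

ROBOT

A 6-joint arm with a two-finger parallel gripper is mounted at the origin on the work surface. World frame = base frame: x ahead of the robot, y to its left, z up, the work surface at z = 0. Lengths are in m, angles in rad, forces in N, time in s.
With the tool pointing down it reaches from about 0.375 to 0.9 m from the base axis. Payload 3.1 kg.
Tool frame: the origin (TCP) lies between the finger pads; the fingertips stand 8 mm ahead of it and the grasp point (between the pads) lies 11 mm behind it; z points along the fingers, y is the line along which they close (so a half turn about z gives the same grasp; the last joint's range is limited). The gripper opens to 85 mm and grips with 20 to 120 N. Pads are 22 mm wide; open, the fingers measure 114 mm over their backs; the gripper's body (76 mm by 85 mm) begins 54 mm behind the grasp point. The pads swing forward as they close: fully open they stand 13 mm farther back than shut.
Start: joints at [1.097, 0.527, 1.433, -0, 1.181, -0.178], TCP at [0.182, 0.598, 0.239] pointing down, gripper open.
Joint ranges: [-3.08, 3.08], [-0.75, 2.2], [0.22, 2.44], [-1.43, 4.57], [0, 2.65], [-2.85, 2.85]. Speed limits (rad/s): [2.79, 2.79, 3.14, 3.14, 3.14, 3.14].

INTERFACE

Orientations are given as a unit quaternion [x, y, z, w].
In Python, from station import readout, cams, sign_off gives the robot as it stands.
- The arm moves only by the tool send_rows, never from a script. Its argument "commands" is text: rows parted by semicolons, each of 5 numbers parted by spaces: the finger opening in mm, from 0 to 85.4, then the shift along the tool's x, y, z each as a share of 0.02 m, from -1 to 1, then the turn about the tool's z as a share of 4 degrees, from -1 to 1. In form: grip dx dy dz spin; .... A call has 1 to 20 rows; each row shifts and turns the commanded pose from where the row before left it, along the tool's axes as they then stand; what a row does not reach is not made up. A row lasts 1/12 s, in which the tool goes at most 41.7 mm and 7.16 degrees, less where a joint would pass 70% of its speed; a pose out of reach is approached as far as the arm can. A call with a number of a shift or a turn outside -1 to 1 is refused whole. A call with a gripper value outside its range is refused whole. The fingers move at their own pace and stop on an object; "grip_force" is the grip in N (left out, the last holds). Time passes only in rows, so rows that do not move let the fingers close. It gives the time, the measured TCP pose, the force, the opening and the grip force at its end, in the units of the state.
- readout.sense(): the state, without advancing time (a new reading comes with each control period).
- cams.snapshot(name): name is "scene" or "top" or "wrist"; returns a dict with "pixels" (384x512x3 uint8, red, green, blue), "intrinsics" (3x3 intrinsics, pixels), "dist" ([k1, k2, p1, p2, k3] as OpenCV has them; the pictures are not rectified), "eye" and "rotation" of the camera in the world. Camera axes: x right, y down, z forward; pixel columns grow to the right and rows downward; lengths in m; the calibration is good to about 2 mm. A picture is of the moment at which its call begins. There is no depth.
- sign_off(): hands the job in; it is judged then, once.
The state is a dict: "t": time; "q": joint angles; "qd": joint speeds; "tau": joint torques, N m; "tcp_pos": TCP position; "tool_rot": TCP orientation; "force": force on the tool from outside, world axes, zero at the start; "ft_torque": the same for the moment, N m; "finger_gap": opening from 0.0 (shut) to 1.0 (fully open); "gripper_force": force on a finger pad.
Only numpy, scipy, OpenCV 4.12 (cv2) and the standard library are available. Lean on these libraries where they do the work, as an engineer would, in place of code of your own. Each camera call takes 0.05 s, during which the arm holds its last target. There are 200 camera calls.

## Working session

There is one attempt and no reset: what is moved stays moved. The work goes in short steps, Python scripts to look and compute and a tool call to move; the robot and the scene stay as the last step left them, time stands still between calls to the robot, and variables do not carry over. Pictures are saved under pics/ and viewed, at most 10 in all, crops included, and the job is handed in when it is done.

Besides the shell and the picture viewer there is one more tool, called after "Emit:" as name(argument=value, ...) on one line, values as JSON. send_rows: Moves the arm, as the interface text tells. Its arguments: {"type":"object","properties":{"commands":{"type":"string"},"grip_force":{"type":"number"}},"required":["commands"]}

```bash
mkdir -p pics
cat > h.py <<'E'
import numpy as np, cv2
from station import readout, cams, sign_off
def snap(n):
    s=cams.snapshot(n); s['pixels']=np.asarray(s['pixels']); return s
def save(s,f,crop=None,scale=1):
    p=s['pixels']
    if crop: p=p[crop[1]:crop[3],crop[0]:crop[2]]
    p=cv2.resize(p,None,fx=scale,fy=scale,interpolation=cv2.INTER_CUBIC)
    cv2.imwrite(f,p[:,:,::-1])
def ray(s,px,z):
    px=np.array(px,float).reshape(-1,1,2)
    u=cv2.undistortPoints(px,np.array(s['intrinsics']),np.array(s['dist']))[:,0]
    d=np.c_[u,np.ones(len(u))]@np.array(s['rotation']).T
    e=np.array(s['eye']); return e+d*((z-e[2])/d[:,2])[:,None]
E
python3 - <<'E'
from h import *
a=snap('top');b=snap('scene')
p=np.vstack([a['pixels'],b['pixels']])
save(a,'pics/top.png',None,1.5);save(b,'pics/scene.png',None,1.5)
print(a['eye'],a['rotation'],b['eye'],readout.sense())
E
```

```text
[0.40546572 0.0658724  1.18682608] [ 0.71579974 -0.69749974  0.0307036  -0.01349589] [1.26790733 0.26716861 0.80965706] {'t': 0.1, 'q': array([ 1.09749107e+00,  5.28340917e-01,  1.43375168e+00,  1.40848995e-05,
        1.18138103e+00, -1.78541803e-01]), 'qd': array([-0.000554  , -0.00416205, -0.00453697,  0.0021165 ,  0.00078072,
       -0.00054547]), 'tau': array([ 2.77529589e-04, -4.43306136e+01, -1.78586876e+01, -1.93330616e-04,
        3.86410975e-03, -1.59817386e-06]), 'tcp_pos': array([0.18128248, 0.59749649, 0.23845844]), 'tool_rot': array([ 1.46851336e-01,  9.89158127e-01, -8.88887865e-04, -3.07297754e-04]), 'force': array([-0.75404631,  0.13465399, -0.46151202]), 'ft_torque': array([ 0.00183903, -0.02133767, -0.04404139]), 'gripper_force': 0.0, 'finger_gap': 1.0033880584274353}
```

View pics/top.png

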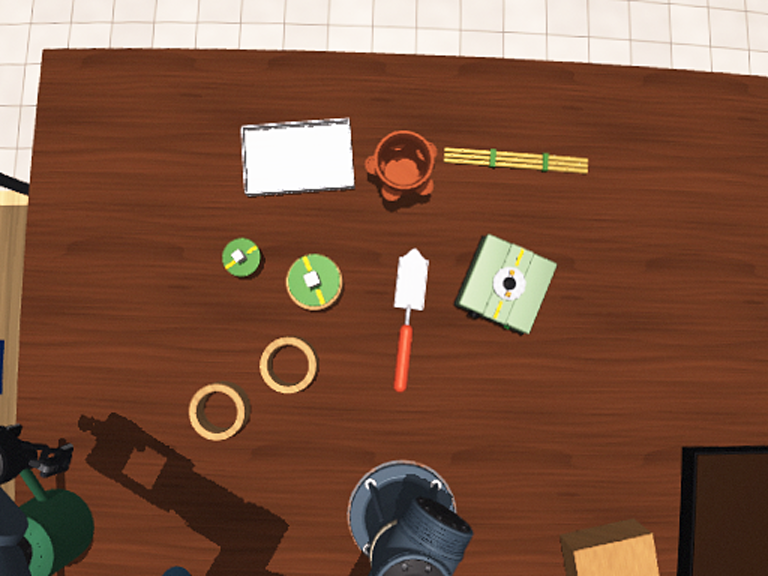

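View pics/scene.png

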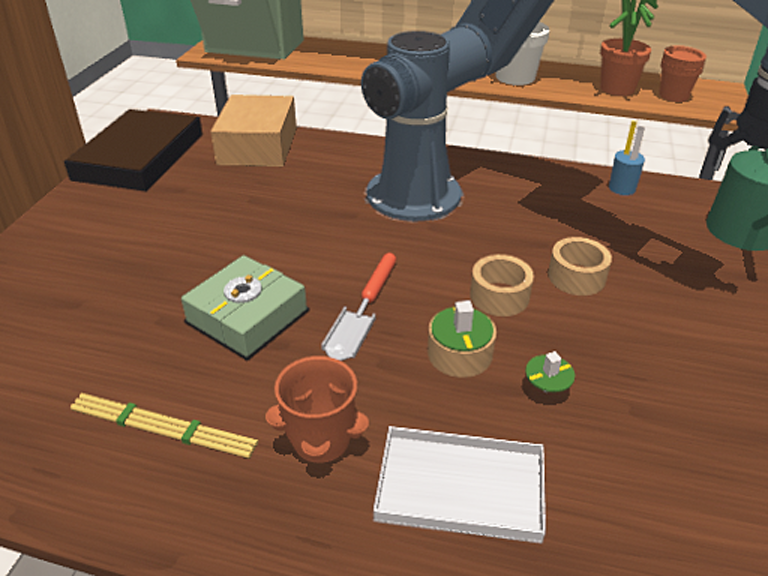

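The top picture (1.5x pixels) gives these candidates:
- **Platter:** large green disc on a ring at (313,281), small green disc at (241,257). I choose the large one.
- **Stand:** empty rings at (288,365) and (218,411), plus the ring under the large platter, which is the farthest from the base.
- **Rotator:** at (508,283), with its dogs near (513,272) and (503,297).

Next I'll measure and check with one close crop.

```bash
python3 - <<'E'
s=open('h.py').read()
s=s.replace("@np.array(s['rotation']).T","@Rotation.from_quat(s['rotation']).as_matrix().T").replace("import numpy as np, cv2","import numpy as np, cv2\nfrom scipy.spatial.transform import Rotation")
s+='''
def blobs(s,lo,hi,box,amin=5):
    """HSV mask blobs inside box -> list of (area, centroid, contour)"""
    x0,y0,x1,y1=box
    h=cv2.cvtColor(s['pixels'][y0:y1,x0:x1].copy(),cv2.COLOR_RGB2HSV)
    m=cv2.inRange(h,np.array(lo),np.array(hi))
    n,l,st,c=cv2.connectedComponentsWithStats(m)
    return sorted([(int(st[i,4]),c[i]+[x0,y0],np.argwhere(l==i)[:,::-1]+[x0,y0]) for i in range(1,n) if st[i,4]>=amin],key=lambda b:-b[0])
'''
open('h.py','w').write(s)
E
python3 - <<'E'
from h import *
s=snap('top')
save(s,'pics/crop.png',(140,140,390,240),3)
A=(185,165,232,212); B=(300,150,375,227)
for nm,lo,hi,box,z in [('white',(0,0,170),(180,50,255),A,.107),('green',(40,90,60),(80,255,255),A,.062),('yel',(22,140,120),(35,255,255),A,.062),
  ('Ryel',(22,140,120),(35,255,255),B,.060),('brass',(8,100,100),(21,255,255),B,.076),('nose',(0,0,150),(180,25,255),B,.066)]:
    for a,c,pts in blobs(s,lo,hi,box,4)[:4]:
        w=ray(s,pts,z)[:,:2]; print(nm,a,c.round(1),w.mean(0).round(4),((w.max(0)+w.min(0))/2).round(4))
E
```

```text
white 79 [207.2 185.5] [0.4629 0.1835] [0.4629 0.1839]
green 725 [208.9 186.4] [0.4628 0.1832] [0.464  0.1844]
yel 36 [204.3 175. ] [0.4952 0.1976] [0.4953 0.1971]
yel 35 [213.4 197.6] [0.4311 0.1695] [0.4313 0.1691]
Ryel 24 [331.5 206.1] [ 0.4151 -0.1721] [ 0.4154 -0.172 ]
Ryel 22 [346.  171.4] [ 0.5173 -0.2132] [ 0.517  -0.2134]
brass 2585 [339.2 185.9] [ 0.4737 -0.1906] [ 0.4685 -0.1842]
brass 9 [338.3 195.6] [ 0.4456 -0.1879] [ 0.4457 -0.1884]
brass 6 [340.8 181.5] [ 0.4861 -0.1947] [ 0.4861 -0.1951]
nose 303 [339.2 188.4] [ 0.4668 -0.1926] [ 0.4665 -0.1934]
```

View pics/crop.png

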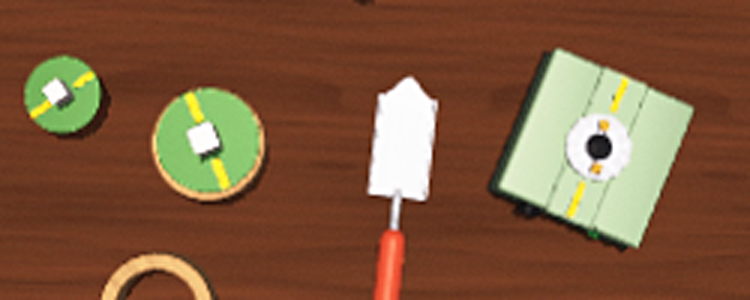

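The crop confirms it: the large platter sits on its ring at crop (208,140), with the small one at (62,95). The rotator nose is at crop (598,146), with dogs at (604,125) and (596,169). Now I move above the platter.

Emit:
send_rows(commands="85 -.975 -.786 0 0;85 -.975 -.786 0 0;85 -.975 -.786 0 0;85 -.975 -.786 0 0;85 -.975 -.786 0 0;85 -.975 -.786 0 0;85 -.975 -.786 0 0;85 -.975 -.786 0 0;85 -.975 -.786 0 0;85 -.975 -.786 0 0;85 -.975 -.786 0 0;85 -.975 -.786 0 0;85 -.975 -.786 0 0;85 -.975 -.786 0 0;85 -.975 -.786 0 0;85 -.975 -.786 0 0;85 -.975 -.786 0 0;85 -.975 -.786 0 0;85 -.975 -.786 0 0;85 -.975 -.786 0 0")

```text
t: 1.82
tcp_pos: [0.4637, 0.1828, 0.2392]
tool_rot: [0.147, 0.989, -0.0, -0.0]
force: [-1.2, -0.1, -0.3]
finger_gap: 0.998
gripper_force: 0.0
```

Emit:
send_rows(commands="85 0 0 0 .95;85 0 0 0 .95;85 0 0 0 .95;85 0 0 0 .95;85 0 0 0 .95;85 0 0 0 .95;85 0 0 0 .95;85 0 0 0 .95;85 0 0 0 .95;85 0 0 0 .95;85 0 0 0 .95;85 0 0 0 .95;85 0 0 0 .95;85 0 0 0 0;85 0 0 0 0;85 0 0 0 0")

```text
t: 3.15
tcp_pos: [0.4633, 0.1838, 0.2392]
tool_rot: [0.546, 0.838, -0.0, -0.0]
force: [0.3, 0.1, 0.4]
finger_gap: 0.997
gripper_force: 0.0
```

```bash
cat >> h.py <<'E'
def tool():
    st=readout.sense(); R=Rotation.from_quat(st['tool_rot']).as_matrix()
    print('t',round(st['t'],2),'tcp',np.round(st['tcp_pos'],4),'yaw_y',round(np.degrees(np.arctan2(R[1,1],R[0,1])),2),'zax',R[:,2].round(3),'F',np.round(st['force'],2),'T',np.round(st['ft_torque'],3),'gap',round(st['finger_gap'],3),'q6',round(st['q'][5],2))
    return st,R
def go(target,yaw=None):
    st,R=tool(); d=R.T@(np.array(target)-st['tcp_pos']); print('rows-units dx dy dz',(d/.02).round(2))
E
python3 - <<'E'
from h import *
tool(); s=snap('wrist'); save(s,'pics/w1.png',None,1.2); print(s['eye'])
E
```

```text
t 3.15 tcp [0.4633 0.1838 0.2392] yaw_y 23.79 zax [-0. -0. -1.] F [0.33 0.06 0.36] T [ 0.039 -0.035  0.005] gap 0.997 q6 -0.26
[0.43196732 0.25311112 0.37342137]
```

View pics/w1.png

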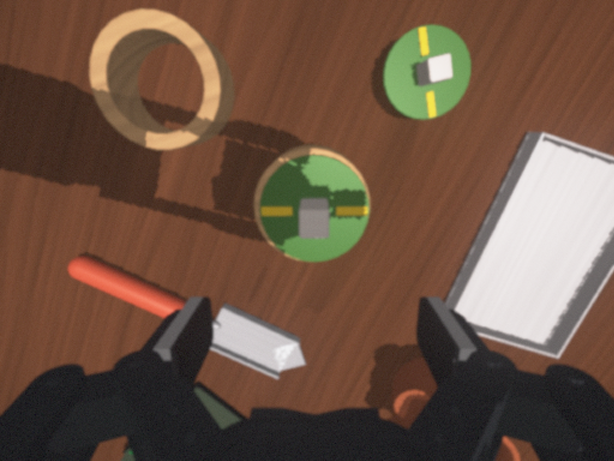

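The wrist view shows the platter disc at (312,207), stripes at (277,211) and (352,211), and the spigot at (314,218), in 1.2x pixels. I'll measure it from here.

Run:
```python
from h import *
s=snap('wrist'); A=(205,118,315,225)
y=[ray(s,p,.062)[:,:2].mean(0) for a,c,p in blobs(s,(20,120,50),(36,255,255),A,20)[:2]]
print(y, np.degrees(np.arctan2(*(y[0]-y[1])[::-1])), (y[0]+y[1])/2)
# disc hull: green+yellow
g=np.vstack([p for a,c,p in blobs(s,(40,90,20),(80,255,255),A,30)])
h=cv2.convexHull(g.astype(np.float32))[:,0]
w=ray(s,h,.062)[:,:2]; print('disc',cv2.minEnclosingCircle((w*1000).astype(np.float32)))
for a,c,p in blobs(s,(0,0,60),(180,45,255),A,50)[:3]: print('white',a,c,ray(s,[c],.107))
```

```text
[array([0.43094929, 0.16953592]), array([0.49291405, 0.19738512])] -155.79913050823828 [0.46193167 0.18346052]
disc ((462.4313049316406, 183.82476806640625), 49.14448165893555)
white 807 [261.20693928 181.25402726] [[0.45976154 0.18821139 0.107     ]]
```

Emit:
send_rows(commands="85 0 -.055 1 0.1;85 0 0 1 0;85 0 0 1 0;85 0 0 1 0;85 0 0 1 0;85 0 0 1 0;85 0 0 1 0;60 0 0 .5 0;60 0 0 .5 0;60 0 0 0 0;45 0 0 0 0;35 0 0 0 0;28 0 0 0 0;20 0 0 0 0;20 0 0 0 0;20 0 0 0 0;20 0 0 0 0;20 0 0 0 0;20 0 0 0 0;20 0 0 0 0", grip_force=60)

```text
t: 4.92
tcp_pos: [0.4631, 0.1836, 0.0804]
tool_rot: [0.55, 0.835, 0.001, 0.001]
force: [-0.1, 0.5, 6.8]
finger_gap: 0.276
gripper_force: 60.1
```

Run:
```python
from h import *
tool(); print(readout.sense()['gripper_force'])
```

```text
t 4.92 tcp [0.4631 0.1836 0.0804] yaw_y 23.33 zax [ 0.002  0.    -1.   ] F [-0.12  0.54  6.76] T [-0.041  0.322  0.105] gap 0.276 q6 -0.25
60.12848138809204
```

Emit:
send_rows(commands="20 0 0 -.4 0;20 0 0 -.8 0;20 0 0 -1 0;20 0 0 -1 0;20 0 0 -1 0;20 0 0 -1 0;20 0 0 -.4 0;20 0 0 0 0;20 0 0 0 .82;20 0 0 0 .82;20 0 0 0 .82;20 0 0 0 .82;20 0 0 0 .82;20 0 0 0 .82;20 0 0 0 .82;20 0 0 0 .82;20 0 0 0 .82;20 0 0 0 .82")

```text
t: 6.42
tcp_pos: [0.4612, 0.1832, 0.1897]
tool_rot: [0.764, 0.645, -0.001, -0.001]
force: [-0.6, 0.3, -2.8]
finger_gap: 0.274
gripper_force: 59.2
```

Emit:
send_rows(commands="20 -.46 .13 0 0;20 -.9 .13 0 0;20 -.96 .13 0 0;20 -.96 .13 0 0;20 -.96 .13 0 0;20 -.96 .13 0 0;20 -.96 .13 0 0;20 -.96 .13 0 0;20 -.96 .13 0 0;20 -.96 .13 0 0;20 -.96 .13 0 0;20 -.96 .13 0 0;20 -.96 .13 0 0;20 -.96 .13 0 0;20 -.96 .13 0 0;20 -.96 .13 0 0;20 -.96 .13 0 0;20 -.96 .13 0 0;20 -.96 .13 0 0;20 -.96 .13 0 0")

```text
t: 8.08
tcp_pos: [0.451, -0.1939, 0.1903]
tool_rot: [0.763, 0.647, -0.0, -0.001]
force: [0.5, 0.6, -2.8]
finger_gap: 0.277
gripper_force: 59.2
```

Emit:
send_rows(commands="20 -.96 .13 0 0;20 -.96 .13 0 0;20 -.96 .13 0 0;20 -.96 .13 0 0;20 -.5 .13 0 0;20 0 0 0 0;20 0 0 0 0;20 0 0 0 0;20 0 0 0 0")

```text
t: 8.83
tcp_pos: [0.4503, -0.2791, 0.191]
tool_rot: [0.763, 0.647, 0.0, -0.001]
force: [0.1, 0.4, -2.4]
finger_gap: 0.274
gripper_force: 59.1
```

Run:
```python
from h import *
tool(); s=snap('wrist'); save(s,'pics/w2.png',None,1.5); print(readout.sense()['gripper_force'])
```

```text
t 8.83 tcp [ 0.4503 -0.2791  0.191 ] yaw_y -9.41 zax [-0.001  0.001 -1.   ] F [ 0.07  0.36 -2.38] T [0.013 0.011 0.025] gap 0.274 q6 -0.6
59.13288474082947
```

View pics/w2.png

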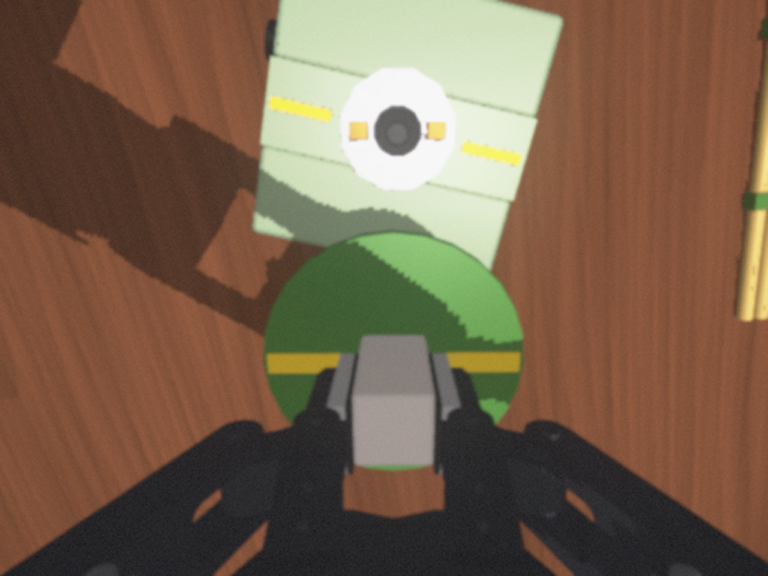

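The view is clear: the dogs are at (358,131) and (436,131), the nose centre at (398,129), and the platter stripes at (303,363) and (485,362). I'll work out the shift from these.

Run:
```python
from h import *
st,R=tool(); s=snap('wrist')
def ax(p): 
    p=sorted(p,key=lambda v:v[0]); d=p[1]-p[0]; return np.degrees(np.arctan2(d[1],d[0])),(p[0]+p[1])/2,np.linalg.norm(d)
bl=blobs(s,(8,90,120),(22,255,255),(225,75,302,100),15)[:2]; print([b[:2] for b in bl])
dg=ax([ray(s,p,.076)[:,:2].mean(0) for a,c,p in bl]); print('dogs',dg)
w=blobs(s,(0,0,200),(180,25,255),(222,40,306,130),100)[0]
h=cv2.convexHull(w[2].astype(np.float32))[:,0]; q=ray(s,h,.066)[:,:2]
print('nose',cv2.fitEllipse((q*1000).astype(np.float32)))
zt=st['tcp_pos'][2]-.0184
pl=blobs(s,(18,110,50),(36,255,255),(170,225,355,260),30)[:2]; print([b[:2] for b in pl])
pp=ax([ray(s,p,zt)[:,:2].mean(0) for a,c,p in pl]); print('plat stripes',pp)
g=np.vstack([p for a,c,p in blobs(s,(40,90,20),(80,255,255),(170,150,355,255),60)]); 
h=cv2.convexHull(g.astype(np.float32))[:,0]; h=h[h[:,1]<240]; q=ray(s,h,zt)[:,:2]
f=lambda v:np.hypot(*(q-v[:2]).T)-.05
from scipy.optimize import least_squares
r=least_squares(f,pp[1]); print('disc',r.x,np.std(r.fun))
for c in (pp[1],r.x):
    d=np.r_[dg[1]-c,0]; print('shift units',(R.T@d/.02).round(3))
```

```text
t 8.88 tcp [ 0.4504 -0.2792  0.1911] yaw_y -9.41 zax [-0.001  0.001 -1.   ] F [-0.44  0.18 -3.49] T [ 0.019 -0.05   0.04 ] gap 0.275 q6 -0.6
[(31, array([234.83870968,  88.67741935]))]Traceback (most recent call last):
  File "<stdin>", line 6, in <module>
  File "<stdin>", line 4, in ax
IndexError: list index out of range
```

```bash
cat > m.py <<'E'
from h import *
from scipy.optimize import least_squares
st,R=tool(); s=snap('wrist')
hs=cv2.cvtColor(s['pixels'],cv2.COLOR_RGB2HSV); print(hs[87,[236,239,242,288,291,294]].tolist())
def ax(p): 
    p=sorted(p,key=lambda v:v[0]); d=p[1]-p[0]; return np.degrees(np.arctan2(d[1],d[0])),(p[0]+p[1])/2,np.linalg.norm(d)
bl=blobs(s,(5,60,120),(30,255,255),(226,75,302,100),15)[:2]; print([b[:2] for b in bl])
dg=ax([ray(s,p,.076)[:,:2].mean(0) for a,c,p in bl]); print('dogs',dg)
w=blobs(s,(0,0,200),(180,25,255),(222,40,306,130),100)[0]
h=cv2.convexHull(w[2].astype(np.float32))[:,0]; q=ray(s,h,.066)[:,:2]
print('nose',cv2.fitEllipse((q*1000).astype(np.float32)))
zt=st['tcp_pos'][2]-.0184
pl=blobs(s,(15,110,50),(36,255,255),(170,225,355,260),30)[:2]; print([b[:2] for b in pl])
pp=ax([ray(s,p,zt)[:,:2].mean(0) for a,c,p in pl]); print('plat stripes',pp)
g=np.vstack([p for a,c,p in blobs(s,(40,90,20),(80,255,255),(170,150,355,255),60)]) 
h=cv2.convexHull(g.astype(np.float32))[:,0]; h=h[h[:,1]<230]; q=ray(s,h,zt)[:,:2]
r=least_squares(lambda v:np.hypot(*(q-v[:2]).T)-.05,pp[1]); print('disc',r.x,np.std(r.fun))
for c in (pp[1],r.x):
    d=np.r_[dg[1]-c,0]; print('shift units',(R.T@d/.02).round(3))
E
python3 m.py
```

```text
t 8.93 tcp [ 0.4506 -0.2794  0.1913] yaw_y -9.41 zax [-0.     0.001 -1.   ] F [-0.06  0.22 -3.03] T [ 0.003 -0.018 -0.003] gap 0.269 q6 -0.6
[[23, 130, 242], [24, 129, 244], [24, 125, 245], [24, 121, 246], [25, 117, 246], [25, 118, 246]]
[(138, array([238.0942029 ,  86.47826087])), (132, array([289.79545455,  86.38636364]))]
dogs (np.float64(-9.24014798206732), array([ 0.46585686, -0.19321926]), np.float64(0.04115103158824977))
nose ((469.02410888671875, -194.67877197265625), (64.40413665771484, 83.03907012939453), 56.20811462402344)
[(750, array([325.30933333, 240.69066667])), (741, array([198.32928475, 241.52226721]))]
plat stripes (np.float64(-8.869721882794353), array([ 0.45012737, -0.27950628]), np.float64(0.07258250009520022))
disc [ 0.45015692 -0.27996536] 0.0003281893652015468
shift units [4.385e+00 7.100e-02 2.000e-03]
shift units [4.407e+00 6.600e-02 2.000e-03]
```

Emit:
send_rows(commands="20 .4 .01 0 .1;20 .8 .02 0 0;20 .8 .02 0 0;20 .8 .02 0 0;20 .8 0 0 0;20 .6 0 0 0;20 .19 0 0 0;20 0 0 .5 0;20 0 0 .8 0;20 0 0 .8 0;20 0 0 .3 0;20 0 0 0 0;20 0 0 0 0;20 0 0 0 0")

```text
t: 10.15
tcp_pos: [0.4677, -0.1948, 0.144]
tool_rot: [0.765, 0.643, 0.0, 0.001]
force: [-0.3, 0.1, -2.0]
finger_gap: 0.27
gripper_force: 59.0
```

Run:
```python
from h import *
tool(); s=snap('scene'); save(s,'pics/s2.png',(100,130,260,260),4)
```

```text
t 10.15 tcp [ 0.4677 -0.1948  0.144 ] yaw_y -9.9 zax [ 0.001 -0.001 -1.   ] F [-0.27  0.06 -2.03] T [ 0.018  0.021 -0.002] gap 0.27 q6 -0.44
```

View pics/s2.png

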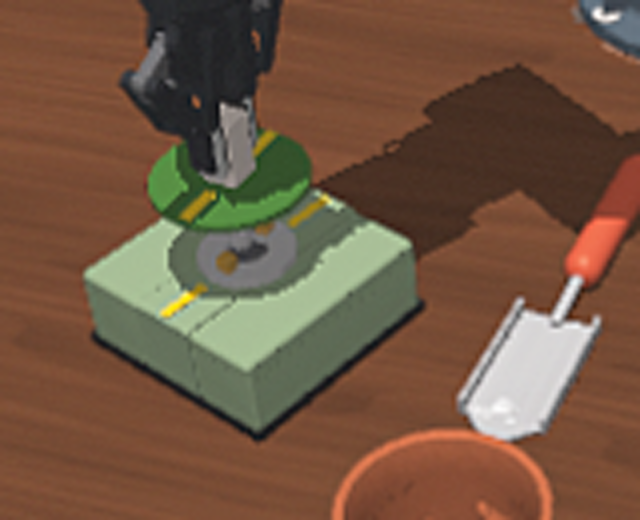

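The scene crop shows the platter over the nose, with the shank tip near the bore mouth at (245,250). I'll make a small correction and go into the bore.

Emit:
send_rows(commands="20 .07 -.08 0 0;20 0 0 0 0;20 0 0 .3 0;20 0 0 .3 0;20 0 0 .3 0;20 0 0 .2 0;20 0 0 0 0;20 0 0 0 0")

```text
t: 10.87
tcp_pos: [0.4655, -0.1925, 0.1207]
tool_rot: [0.765, 0.644, -0.0, -0.001]
force: [-0.8, -0.1, -3.4]
finger_gap: 0.27
gripper_force: 59.2
```

```bash
python3 -c "
from h import *
tool()"
```

```text
t 10.87 tcp [ 0.4655 -0.1925  0.1207] yaw_y -9.89 zax [-0.001  0.001 -1.   ] F [-0.84 -0.12 -3.36] T [ 0.003  0.043 -0.021] gap 0.27 q6 -0.44
```

Emit:
send_rows(commands="20 0 0 .15 0;20 0 0 .15 0;20 0 0 .1 0;20 0 0 0 0;20 0 0 0 0")

```text
t: 11.28
tcp_pos: [0.4657, -0.1926, 0.1132]
tool_rot: [0.765, 0.644, -0.0, -0.0]
force: [0.9, 0.8, -2.4]
finger_gap: 0.275
gripper_force: 59.2
```

Emit:
send_rows(commands="20 0 0 .05 0;20 0 0 .05 0;20 0 0 0 0;20 0 0 0 0")

```text
t: 11.62
tcp_pos: [0.4657, -0.1927, 0.1113]
tool_rot: [0.765, 0.644, -0.0, -0.0]
force: [0.1, 0.3, -3.0]
finger_gap: 0.277
gripper_force: 59.2
```

```bash
python3 -c "
from h import *
tool()"
```

```text
t 11.62 tcp [ 0.4657 -0.1927  0.1113] yaw_y -9.89 zax [-0.  0. -1.] F [ 0.13  0.34 -2.98] T [-0.004  0.007 -0.039] gap 0.277 q6 -0.44
```

Emit:
send_rows(commands="20 0 0 .05 0;20 0 0 0 0;20 0 0 0 0")

```text
t: 11.87
tcp_pos: [0.4658, -0.1927, 0.1103]
tool_rot: [0.765, 0.644, -0.0, -0.0]
force: [0.2, 0.0, -3.0]
finger_gap: 0.275
gripper_force: 59.2
```

Emit:
send_rows(commands="20 0 0 .05 0;20 0 0 0 0;20 0 0 0 0")

```text
t: 12.12
tcp_pos: [0.4657, -0.1926, 0.1092]
tool_rot: [0.765, 0.644, -0.0, -0.0]
force: [1.1, 0.0, -1.8]
finger_gap: 0.276
gripper_force: 59.2
```

Emit:
send_rows(commands="20 0 0 .05 0;20 0 0 0 0;20 0 0 0 0")

```text
t: 12.37
tcp_pos: [0.4657, -0.1926, 0.1083]
tool_rot: [0.765, 0.644, -0.0, -0.0]
force: [0.6, -0.0, -2.0]
finger_gap: 0.271
gripper_force: 59.2
```

Emit:
send_rows(commands="20 0 0 .04 0;20 0 0 0 0;20 0 0 0 0")

```text
t: 12.62
tcp_pos: [0.4657, -0.1927, 0.1075]
tool_rot: [0.765, 0.644, -0.0, -0.0]
force: [-0.3, 0.7, -1.8]
finger_gap: 0.275
gripper_force: 59.4
```

Emit:
send_rows(commands="20 0 0 .04 0;20 0 0 0 0;20 0 0 0 0")

```text
t: 12.87
tcp_pos: [0.4658, -0.1927, 0.1072]
tool_rot: [0.765, 0.644, 0.0, 0.0]
force: [-0.5, 0.2, 4.2]
finger_gap: 0.272
gripper_force: 60.1
```

Emit:
send_rows(commands="20 0 0 .03 0;20 0 0 0 0;20 0 0 0 0")

```text
t: 13.12
tcp_pos: [0.4658, -0.1927, 0.1066]
tool_rot: [0.765, 0.644, 0.0, 0.0]
force: [-1.1, 0.6, 4.4]
finger_gap: 0.27
gripper_force: 60.4
```

Emit:
send_rows(commands="20 0 0 .03 0;20 0 0 0 0;20 0 0 0 0")

```text
t: 13.37
tcp_pos: [0.4658, -0.1927, 0.106]
tool_rot: [0.765, 0.644, 0.0, 0.0]
force: [-1.6, -0.2, 4.8]
finger_gap: 0.269
gripper_force: 60.4
```

Emit:
send_rows(commands="20 0 0 .03 0;20 0 0 0 0;20 0 0 0 0")

```text
t: 13.62
tcp_pos: [0.4658, -0.1927, 0.1055]
tool_rot: [0.765, 0.644, 0.0, 0.0]
force: [-1.7, 0.2, 6.0]
finger_gap: 0.271
gripper_force: 60.4
```

Emit:
send_rows(commands="20 0 0 .03 0;20 0 0 0 0;20 0 0 0 0")

```text
t: 13.87
tcp_pos: [0.4658, -0.1927, 0.1048]
tool_rot: [0.765, 0.644, 0.0, 0.0]
force: [-0.6, 0.0, 5.0]
finger_gap: 0.27
gripper_force: 60.4
```

Steady catch friction of about 8 N; it is moving. I'll keep going to the hard stop.

Emit:
send_rows(commands="20 0 0 .04 0;20 0 0 0 0;20 0 0 .03 0;20 0 0 0 0;20 0 0 0 0")

```text
t: 14.28
tcp_pos: [0.4659, -0.1927, 0.1036]
tool_rot: [0.765, 0.644, 0.0, 0.0]
force: [-1.1, 1.6, 6.5]
finger_gap: 0.275
gripper_force: 60.4
```

Emit:
send_rows(commands="20 0 0 .03 0;20 0 0 0 0;20 0 0 0 0")

```text
t: 14.53
tcp_pos: [0.4659, -0.1927, 0.1031]
tool_rot: [0.765, 0.644, 0.0, 0.0]
force: [-1.6, 0.4, 7.5]
finger_gap: 0.271
gripper_force: 60.6
```

Emit:
send_rows(commands="20 0 0 .02 0;20 0 0 0 0;20 0 0 0 0")

```text
t: 14.78
tcp_pos: [0.466, -0.1928, 0.1028]
tool_rot: [0.765, 0.644, 0.0, 0.0]
force: [-1.3, 1.0, 8.1]
finger_gap: 0.273
gripper_force: 60.8
```

Emit:
send_rows(commands="20 0 0 .02 0;20 0 0 0 0;20 0 0 0 0")

```text
t: 15.03
tcp_pos: [0.466, -0.1928, 0.1025]
tool_rot: [0.765, 0.644, 0.0, 0.0]
force: [-1.0, 1.6, 9.3]
finger_gap: 0.275
gripper_force: 60.9
```

Emit:
send_rows(commands="20 0 0 .02 0;20 0 0 0 0;20 0 0 0 0")

```text
t: 15.28
tcp_pos: [0.466, -0.1928, 0.1024]
tool_rot: [0.765, 0.644, 0.0, 0.001]
force: [-2.5, 2.3, 11.9]
finger_gap: 0.273
gripper_force: 61.3
```

Emit:
send_rows(commands="20 0 0 .015 0;20 0 0 0 0;20 0 0 0 0")

```text
t: 15.53
tcp_pos: [0.466, -0.1927, 0.1024]
tool_rot: [0.765, 0.644, 0.0, 0.001]
force: [-2.2, 1.8, 13.3]
finger_gap: 0.273
gripper_force: 61.5
```

It has stopped at z 0.1024, the nominal home height, at about 16 N. I'll relieve the push, let go, and check with a gentle push on the spigot top.

Emit:
send_rows(commands="20 0 0 -.03 0;20 0 0 0 0;26 0 0 0 0;32 0 0 0 0;40 0 0 0 0;50 0 0 0 0;60 0 0 0 0;60 0 0 0 0;60 0 0 -.4 0;60 0 0 -.8 0;60 0 0 -1 0;60 0 0 -1 0;60 0 0 -.3 0;60 0 0 0 0;60 0 0 0 0", grip_force=20)

```text
t: 16.78
tcp_pos: [0.4657, -0.1926, 0.1715]
tool_rot: [0.765, 0.644, 0.0, 0.0]
force: [-0.8, -0.3, -0.8]
finger_gap: 0.701
gripper_force: 0.0
```

Run:
```python
from h import *
tool(); s=snap('scene'); save(s,'pics/s3.png',(100,130,260,260),4)
```

```text
t 16.78 tcp [ 0.4657 -0.1926  0.1715] yaw_y -9.89 zax [ 0. -0. -1.] F [-0.77 -0.34 -0.77] T [ 0.051 -0.016  0.032] gap 0.701 q6 -0.44
```

View pics/s3.png

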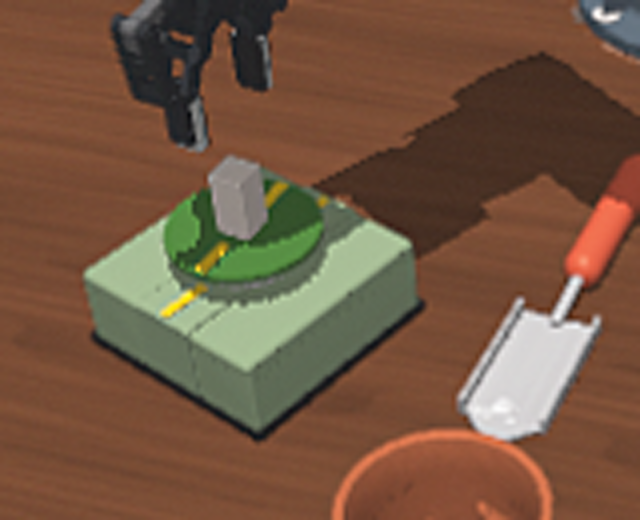

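The platter looks seated, its disc low over the nose around (245,225). Now I shut the fingers and press the spigot top lightly as a check.

Emit:
send_rows(commands="0 0 0 0 0;0 0 0 0 0;0 0 0 0 0;0 0 0 0 0;0 0 0 0 0;0 0 0 0 0;0 0 0 0 0;0 0 0 .5 0;0 0 0 .5 0;0 0 0 .4 0;0 0 0 .1 0;0 0 0 0 0;0 0 0 0 0")

```text
t: 17.92
tcp_pos: [0.4657, -0.1927, 0.1412]
tool_rot: [0.765, 0.644, -0.0, -0.0]
force: [0.3, 1.0, 0.0]
finger_gap: 0.001
gripper_force: 0.0
```

Emit:
send_rows(commands="0 0 0 .06 0;0 0 0 .06 0;0 0 0 0 0;0 0 0 0 0")

```text
t: 18.25
tcp_pos: [0.4658, -0.1927, 0.1392]
tool_rot: [0.765, 0.644, 0.0, 0.0]
force: [-0.5, 0.1, 1.3]
finger_gap: 0.0
gripper_force: 0.0
```

Emit:
send_rows(commands="0 0 0 .05 0;0 0 0 0 0;0 0 0 0 0")

```text
t: 18.5
tcp_pos: [0.4657, -0.1927, 0.138]
tool_rot: [0.765, 0.644, -0.0, 0.0]
force: [-0.6, -0.7, -0.5]
finger_gap: -0.002
gripper_force: 0.0
```

Emit:
send_rows(commands="0 0 0 .05 0;0 0 0 0 0;0 0 0 0 0")

```text
t: 18.75
tcp_pos: [0.4659, -0.1928, 0.1371]
tool_rot: [0.765, 0.644, 0.0, 0.0]
force: [-0.6, 0.0, 1.1]
finger_gap: 0.0
gripper_force: 0.6
```

Emit:
send_rows(commands="0 0 0 .03 0;0 0 0 0 0;0 0 0 0 0")

```text
t: 19.0
tcp_pos: [0.466, -0.1928, 0.137]
tool_rot: [0.765, 0.644, 0.0, 0.0]
force: [-0.5, 1.7, 5.2]
finger_gap: -0.002
gripper_force: 2.8
```

Emit:
send_rows(commands="0 0 0 .02 0;0 0 0 0 0;0 0 0 0 0")

```text
t: 19.25
tcp_pos: [0.466, -0.1928, 0.1371]
tool_rot: [0.765, 0.644, 0.0, 0.001]
force: [-0.9, 0.9, 8.4]
finger_gap: 0.003
gripper_force: 4.3
```

Emit:
send_rows(commands="0 0 0 .02 0;0 0 0 0 0;0 0 0 0 0")

```text
t: 19.5
tcp_pos: [0.4661, -0.1928, 0.137]
tool_rot: [0.765, 0.644, 0.0, 0.001]
force: [-1.4, 1.6, 11.5]
finger_gap: -0.002
gripper_force: 5.8
```

Emit:
send_rows(commands="0 0 0 .02 0;0 0 0 0 0;0 0 0 0 0")

```text
t: 19.75
tcp_pos: [0.4661, -0.1928, 0.137]
tool_rot: [0.765, 0.644, 0.0, 0.001]
force: [-2.2, 1.6, 14.6]
finger_gap: -0.003
gripper_force: 7.2
```

It holds firm at home height under about 15 N. Backing off.

Emit:
send_rows(commands="0 0 0 -.1 0;0 0 0 -.3 0;0 0 0 -.8 0;0 0 0 -1 0;0 0 0 -1 0;0 0 0 -1 0;0 0 0 -1 0;0 0 0 0 0;0 0 0 0 0;0 0 0 0 0")

```text
t: 20.58
tcp_pos: [0.4652, -0.1923, 0.2385]
tool_rot: [0.765, 0.644, -0.0, -0.001]
force: [0.5, 0.4, 0.2]
finger_gap: -0.001
gripper_force: 0.0
```

Run:
```python
from h import *
tool(); s=snap('wrist'); save(s,'pics/w4.png'); sc=snap('scene'); save(sc,'pics/s4.png')
```

```text
t 20.58 tcp [ 0.4652 -0.1923  0.2385] yaw_y -9.89 zax [-0.001  0.001 -1.   ] F [0.53 0.44 0.16] T [ 0.024  0.027 -0.005] gap -0.001 q6 -0.44
```

View pics/s4.png

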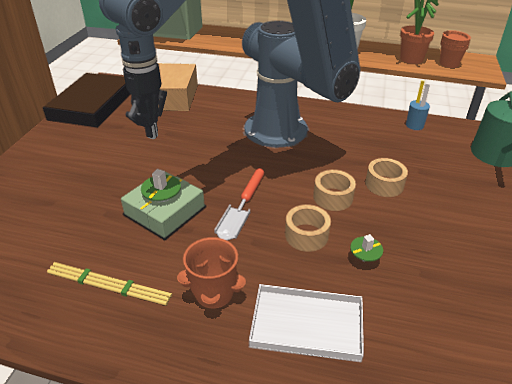

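The platter is seated on the rotator at (160,188), everything else is where it was, and the arm is clear. Handing in.

```bash
python3 -c "
from h import *
print(sign_off())"
```

```text
the job is handed in; nothing more can be done
None
```

The larger green platter is fully home on the rotator, firm at the nominal height under about 15 N, released and handed in at about 21 s; I lined its slot up by camera, so it dropped over the dogs without turning under pressure.

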